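# Clamp the full tube rack on the lab shaker

### The job

Load the rack shaker: swing its sprung hold-down bail up and back until the catch keeps it open by itself, then stand the full rack of ten capped tubes in the nest on the platform, keeping it upright all the way. When you have let go of the rack, pull the release knob straight out to its stop so that the bail snaps down onto the caps, and let the knob go. Leave the other things on the bench where they are.

Things in the scene. Friction and masses are not known exactly. Their poses are not given: they have to be found in the camera images.
- mixer: White rack shaker, fixed. Housing 210 (x) x 200 (y) mm, its aluminium platform on top at 70 mm. Origin on the bench, 10 mm ahead of the footprint's middle; -x is the front (control panel, release knob), +x the rear (bail pivot), z up. Two pivot cheeks at y = +-92 mm (132 high) and two guide blocks at y = -80 (x -76 and 0, 125 high) for the release rod stand on it.
- bail_pivot (a point): Middle of the bail's pivot axis, at (75, 0, 115) mm of the shaker; the axis runs along the shaker's y. Axes as the shaker's.
- nest (a point): Centre of the nest's floor, a rubber mat 72 mm above the bench, at (-5, 0, 72) mm of the shaker; axes as the shaker's. The nest is 57 (x) x 127 (y) mm inside four steel corner angles 11 mm high above the mat. The rack stands in it with its long side along y, either way round, with 3.5 mm of play each side.
- bail_bar (a point): Middle of the bail's crossbar: a black rubber-sleeved round bar, 14 mm diameter, 126 mm long, parallel to the shaker's y, between two flat steel side arms at y = +-70 mm. It swings about the pivot axis at a radius of 94.3 mm. It can be pinched from above, one finger on each side along the shaker's x, and turns between them as it swings.
- bail (a joint): Bail angle q (rad): 0 resting empty on its stop, pointing to the front over the nest. Bar centre = pivot + 94.3 mm x (-cos(q+0.314), 0, sin(q+0.314)) in shaker axes, so it goes up and over to the rear. Sprung shut, 5 N at the bar when down, 7 N when open. The catch drops in at 2.13 and then holds it at about 2.09; swing to about 2.22 to be sure; hard stop 2.30. On the full rack's caps: about 0.23.
- knob (a point): Centre of the release knob, a black cylinder 22 mm diameter, 24 mm long, lying along the shaker's x, at (-115, -80, 115) mm of the shaker when home: 25 mm ahead of the platform's front edge, free air below. It ends the 8 mm release rod, whose rear end is the catch. Pinch it from above, fingers apart along the shaker's y, and pull straight to the front (-x).
- release (a joint): Travel of the release knob (m): 0 home, 0.015 out at its stop. Pulling takes 12 to 15 N at first while the bail hangs on the catch, then 7 to 8 N of spring out to the stop. It lets the bail go at 7 to 10 mm and the bail is down within 1 s. The knob springs home when let go. It also jumps out and in again as the catch passes while the bail is being opened.
- rack_center (a point): Middle of the full rack, 43 mm above its underside: white plastic, 50 (x) x 120 (y) x 60 mm high, ten blue-capped tubes in two rows, cap tops at 86 mm. 0.2 to 0.4 kg. Pinch it across the 50 mm width at the middle of its solid top plate, 44 to 60 mm above the underside (long sides open below). Starts in one of three places shared with the part-filled rack and the slide box.
- part_rack_center (a point): Middle (43 mm up) of a second rack of the same make and size holding only three tubes; stays where it is.
- slide_box: Grey slide box, 87 x 102 x 34 mm high, origin under its centre; stays.
- cup: Clear specimen pot with a white lid, 63 mm diameter, 70 mm high, origin under its centre; in front of the shaker; stays.
- chamber_case: Flat black and clear case of a counting chamber, 55 x 95 x 19 mm, on the shaker's knob side; origin under its centre; stays.
- bottle: Pump bottle, 58 mm diameter, 161 mm high, beside the shaker's rear on the knob side; origin under its centre; stays.
- tip_box: Grey pipette tip box with a clear lid, 85 x 120 x 74 mm high, origin under its centre, at the right-hand edge; stays.
- reagent: Small amber reagent bottle, 36 mm diameter, 72 mm high, close to one end of the full rack; origin under its centre; stays.
- marker: Black marker pen, 135 mm long, 14 mm thick, lying on the bench near the robot, origin under its middle; stays.
Things that resemble listed ones, but are neither listed nor needed, are in the scene too. What is shaped like the part that bears rack_center but red or yellow is not meant.

How it is judged:
On the way, in this order (a step that is already met when the one before it is completed fails the run):
1. the bail is swung back and kept open by the catch, with the robot off it (value of joint bail above 2 rad and contact force between each of the fingers, the arm and bail below 0.3 N and velocity of joint bail between -0.1 and 0.1 rad/s), for 0.3 s.
2. the full rack stands down in the nest, let go, with the bail still caught open (x of rack_center in the frame of nest between -0.006 and 0.006 m and y of rack_center in the frame of nest between -0.006 and 0.006 m and z of rack_center in the frame of nest between 0.039 and 0.047 m and angle between the y axis of rack_center and the y axis of nest, either way round below 0.12 rad and angle between rack_center's own z axis and vertical below 0.06 rad and value of joint bail above 2 rad and contact force between the fingers and rack below 0.3 N and linear speed of rack below 0.03 m/s), for 0.2 s.
3. the release knob is pulled out to its stop (over 12 of 15 mm) (value of joint release above 0.012 m).
At the end, for the whole second after the job is handed in: The full rack stands upright in the nest (within 6 mm of its centre, 4 mm of its height, 0.12 rad in line), the bail lies shut on its caps (0.16 to 0.32 rad, pressing over 1.5 N), the knob is home within 3 mm, all at rest and released (x of rack_center in the frame of nest between -0.006 and 0.006 m and y of rack_center in the frame of nest between -0.006 and 0.006 m and z of rack_center in the frame of nest between 0.039 and 0.047 m and angle between the y axis of rack_center and the y axis of nest, either way round below 0.12 rad and angle between rack_center's own z axis and vertical below 0.06 rad and value of joint bail between 0.16 and 0.32 rad and velocity of joint bail between -0.1 and 0.1 rad/s and contact force between bail and rack above 1.5 N and value of joint release below 0.003 m and linear speed of rack below 0.02 m/s); the robot touches nothing.
It fails at once if the full rack is tipped by more than 30 degrees (angle between rack_center's own z axis and vertical above 0.52 rad).
It fails at once if another thing on the bench is moved by more than 30 mm (distance of any of part_rack_center, slide_box, cup, chamber_case, bottle, tip_box, reagent, marker from where it was at the start of the episode above 0.03 m).
It fails at once if a standing bystander is knocked over (angle between any of part_rack_center, slide_box, cup, chamber_case, bottle, tip_box, reagent's own z axis and vertical above 0.5 rad).
It also fails if it takes over 72 s, if anything falls off the work surface, if the arm or the gripper's body presses on something with over 40 N, if the wrist force passes 120 N, or if a joint passes its speed limit or range.

### The arm

A 6-joint arm with a two-finger parallel gripper is mounted at the origin on the work surface. World frame = base frame: x ahead of the robot, y to its left, z up, the work surface at z = 0. Lengths are in m, angles in rad, forces in N, time in s.
With the tool pointing down it reaches from about 0.25 to 0.725 m from the base axis. Payload 4 kg.
Tool frame: the origin (TCP) lies on the centre line of the jaws, within the pads' length; the fingertips stand 17 mm ahead of it and the grasp point (between the pads) lies 2 mm behind it; z points along the fingers, y is the line along which they close (so a half turn about z gives the same grasp; the last joint's range is limited). The gripper opens to 85 mm and grips with 20 to 120 N. Pads are 22 mm wide; open, the fingers measure 114 mm over their backs; the gripper's body (76 mm by 85 mm) begins 54 mm behind the grasp point. The pads swing forward as they close: fully open they stand 13 mm farther back than shut.
Start: joints at [-1.3, 0.241, 0.005, 1.335, 0, 1.571], TCP at [0.134, -0.482, 0.248] pointing down, gripper open.
Joint ranges: [-2.72, 2.72], [-1.05, 1.87], [-1.09, 1.28], [-1.99, 2.15], [-1.42, 1.44], [-3.14, 3.14]. Speed limits (rad/s): [2.79, 2.79, 3.14, 3.14, 3.14, 3.14].

### API

Orientations are given as a unit quaternion [x, y, z, w].
In Python, from workcell import get_obs, imaging, order gives the robot as it stands.
- The arm moves only by the tool apply_moves, never from a script. Its argument "targets" is a list that holds one entry, the list of rows, each a list of 5 numbers: the shift along the world's x, y, z in units of 40 mm (1.0 is 40 mm), then the turn about the world's z in degrees, then the gripper command: -1 is shut, 1 is fully open, values between are in proportion. In form: [[[dx, dy, dz, turn, fingers], ...]]. A call has 1 to 8 rows; each row shifts and turns the commanded pose from where the row before left it; what a row does not reach is not made up. A row lasts 1/12 s, in which the tool goes at most 41.7 mm and 7.16 degrees, less where a joint would pass 70% of its speed; a pose out of reach is approached as far as the arm can. A call is refused whole if a number of a shift passes 1 or a number of a turn 7.16, either way. A call with a gripper value outside its range is refused whole. The fingers move at their own pace and stop on an object; the grip force is fixed at half the most. Time passes only in rows, so rows that do not move let the fingers close. It gives the time, the measured TCP pose, the force, the opening and the grip force at its end, in the units of the state.
- get_obs(): the state, without advancing time (a new reading comes with each control period).
- imaging.camera(name): name is "scene" or "top" or "wrist"; returns (picture, depth): 400x640x3 uint8, blue, green, red; 400x640 float32, m along the optical axis (not along the pixel's ray), 0 where there is no reading.
- imaging.get_calibration(name): a dict with "camera_matrix" (3x3 intrinsics, pixels), "k1" (the pictures are not rectified: a ray, as slopes to the right and down, at radius r is drawn at 1 + k1 r^2 times it, then the intrinsics apply), "eye" and "rotation" of the camera in the world; the wrist camera has in their place "hand_eye" (4x4, takes a point from camera to tool coordinates, whose origin is the TCP and whose axes are the flange's). Camera axes: x right, y down, z forward; pixel columns grow to the right and rows downward; lengths in m; the calibration is good to about 2 mm. A picture is of the moment at which its call begins: read the wrist's pose just before it. get_calibration takes no time and is no camera call.
- order.job_done(): hands the job in; it is judged then, once.
The state is a dict: "clock": time; "joint_pos": joint angles; "joint_vel": joint speeds; "tau": joint torques, N m; "eef_pos": TCP position; "tool_rot": TCP orientation; "ft_force": force on the tool from outside, world axes, zero at the start; "ft_torque": the same for the moment, N m; "grip_width": finger opening in m; "grasp_force": force on a finger pad.
Only numpy, scipy, OpenCV 4.12 (cv2) and the standard library are available. Lean on these libraries where they do the work, as an engineer would, in place of code of your own. Each camera call takes 0.05 s, during which the arm holds its last target. There are 200 camera calls.

## Working session

There is one attempt and no reset: what is moved stays moved. The work goes in short steps, Python scripts to look and compute and a tool call to move; the robot and the scene stay as the last step left them, time stands still between calls to the robot, and variables do not carry over. Pictures are saved under pics/ and viewed, at most 10 in all, crops included, and the job is handed in when it is done.

Besides the shell and the picture viewer there is one more tool, called after "Request:" as name(argument=value, ...) on one line, values as JSON. apply_moves: Moves the arm, as the interface text tells. Its arguments: {"type":"object","properties":{"targets":{"type":"array","items":{"type":"array","items":{"type":"array","items":{"type":"number"}}}}},"required":["targets"]}

```bash
ls; mkdir -p pics; cat > h.py <<'E'
import numpy as np,cv2
from workcell import get_obs,imaging,order
from scipy.spatial.transform import Rotation as R
def look(name,save=None):
    o=get_obs(); p,d=imaging.camera(name); c=imaging.get_calibration(name)
    K=np.array(c["camera_matrix"])
    if "eye" in c: T=np.array(c["rotation"]),np.array(c["eye"])
    else:
        H=np.array(c["hand_eye"]); Rt=R.from_quat(o["tool_rot"]).as_matrix()
        T=Rt@H[:3,:3], Rt@H[:3,3]+np.array(o["eef_pos"])
    if save: cv2.imwrite("pics/"+save,p); np.savez("pics/"+save+".npz",p=p,d=d,K=K,k1=c["k1"],Rm=T[0],t=T[1])
    return p,d,K,c["k1"],T
def rays(uv,K,k1):
    uv=np.asarray(uv,float).reshape(-1,1,2)
    return cv2.undistortPoints(uv,K,np.array([k1,0,0,0,0.])).reshape(-1,2)
def onplane(uv,z,v):
    p,d,K,k1,(Rm,t)=v; r=rays(uv,K,k1); w=np.c_[r,np.ones(len(r))]@Rm.T
    s=(z-t[2])/w[:,2]; return t+w*s[:,None]
def cloud(v):
    p,d,K,k1,(Rm,t)=v; h,w=d.shape; u=np.stack(np.meshgrid(np.arange(w),np.arange(h)),-1).reshape(-1,2)
    r=rays(u,K,k1); P=np.c_[r,np.ones(len(r))]*d.reshape(-1,1)
    return (P@Rm.T+t).reshape(h,w,3)
def load(s):
    z=np.load("pics/"+s+".npz"); return z["p"],z["d"],z["K"],float(z["k1"]),(z["Rm"],z["t"])
E
python3 - <<'E'
from h import *
for n in("scene","top"):
    v=look(n,n+"1.png"); print(n,v[2].round(1).tolist(),v[3],v[4][1],v[4][0].round(2).tolist())
print(get_obs())
E
```

```text
pics
scene [[483.9, 0.0, 318.4], [0.0, 483.9, 205.9], [0.0, 0.0, 1.0]] -0.09733722984612371 [ 1.15217295 -0.87081203  1.00809834] [0.87, 0.29, -0.13, -0.37]
top [[468.5, 0.0, 313.6], [0.0, 468.5, 200.3], [0.0, 0.0, 1.0]] -0.12012992555756034 [ 0.3046583  -0.11930625  1.26691017] [-0.66, 0.74, -0.09, 0.08]
{'clock': 0.1, 'joint_pos': array([-1.30001203e+00,  2.41349403e-01,  3.83479216e-03,  1.33520601e+00,
        7.89271132e-06,  1.57076871e+00]), 'joint_vel': array([ 0.00116932, -0.00058153,  0.00437638,  0.0003799 , -0.00073108,
        0.00015784]), 'tau': array([-1.86574466e-04, -3.73136115e+01,  2.53010827e+01,  1.08805686e-02,
       -6.24664608e-05, -8.28747119e-06]), 'eef_pos': array([ 0.13359937, -0.48125264,  0.24748686]), 'tool_rot': array([ 9.90846153e-01,  1.34992498e-01, -1.25946309e-04, -9.53877749e-04]), 'ft_force': array([-0.5589556 ,  0.14967212,  0.37517778]), 'ft_torque': array([-0.00614115, -0.07051855,  0.04551225]), 'grasp_force': 0.0, 'grip_width': 0.08525613237044498}
```

View pics/top1.png

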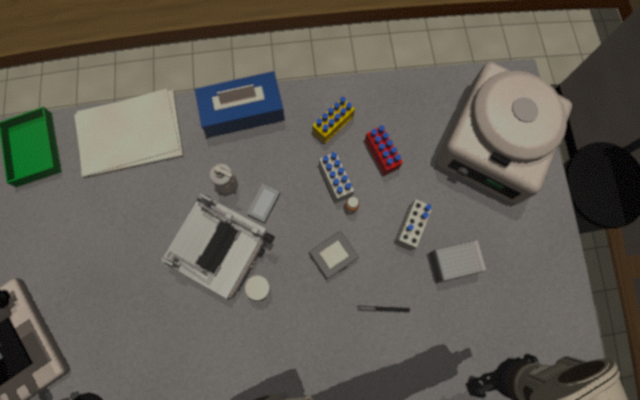

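View pics/scene1.png

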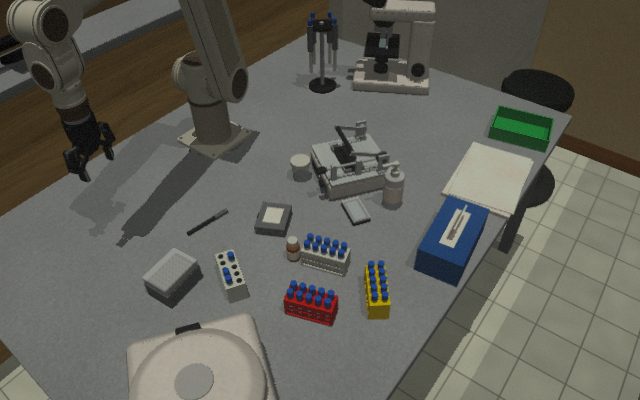

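The top view shows the full rack at (337,176), the reagent at (352,204), and the shaker at (218,247). The bail pivot and rear are toward the upper right, about (240,215), and the cup is at (257,288). The scene view agrees. The camera rotation is given as a quaternion, so I'll fix the helper.

```bash
sed -i 's/T=np.array(c\["rotation"\]),np/T=R.from_quat(c["rotation"]).as_matrix() if np.size(c["rotation"])==4 else np.array(c["rotation"]),np/' h.py
python3 - <<'E'
from h import *
import h
a,b=look("top","top2.png"),look("scene","scene2.png")
for n,v in(("t",a),("s",b)):
    C=cloud(v); p=v[0]
    for uv in ([(337,176),(352,204),(218,247),(257,288),(415,224),(222,178),(265,203)] if n=="t" else [(325,250),(350,160),(300,163)]):
        print(n,uv,C[uv[1],uv[0]].round(3), v[1][uv[1],uv[0]])
    hsv=cv2.cvtColor(p,cv2.COLOR_BGR2HSV)
    blue=cv2.inRange(hsv,(100,140,60),(130,255,255))
    k,l,s,c=cv2.connectedComponentsWithStats(blue)
    for i in range(1,k):
        if 4<s[i,4]<200: print(n,c[i].round(1),s[i,4],onplane([c[i]],.085,v)[0].round(3))
t=a[0][180:310,150:290]; s=b[0][110:210,280:420]
cv2.imwrite("pics/c1.png",np.vstack([cv2.resize(t,(560,520),interpolation=2)]))
cv2.imwrite("pics/c2.png",cv2.resize(s,(700,500),interpolation=2))
E
```

```text
t (337, 176) [ 0.652 -0.225  0.06 ] 1.2570806
t (352, 204) [ 0.305 -0.119  1.267] 0.0
t (218, 247) [0.495 0.104 0.075] 1.1969527
t (257, 288) [0.38  0.014 0.07 ] 1.1770782
t (415, 224) [ 0.498 -0.413  0.061] 1.2254273
t (222, 178) [0.666 0.074 0.113] 1.1997308
t (265, 203) [ 0.609 -0.023  0.022] 1.2781081
t [342.4  99.6] 16 [ 0.861 -0.266  0.085]
t [336.5 105. ] 16 [ 0.847 -0.248  0.085]
t [348.5 105.5] 16 [ 0.842 -0.28   0.085]
t [330.5 110.6] 16 [ 0.832 -0.229  0.085]
t [342.8 110.9] 15 [ 0.827 -0.263  0.085]
t [324.6 115.9] 15 [ 0.818 -0.211  0.085]
t [337.1 116.2] 12 [ 0.813 -0.245  0.085]
t [318.9 121.9] 14 [ 0.803 -0.194  0.085]
t [331.1 121.8] 15 [ 0.799 -0.227  0.085]
t [325.  127.5] 12 [ 0.784 -0.208  0.085]
t [381.3 127.9] 15 [ 0.766 -0.36   0.085]
t [373.3 131.9] 15 [ 0.757 -0.336  0.085]
t [385.2 135.5] 15 [ 0.743 -0.367  0.085]
t [377.3 138.9] 15 [ 0.736 -0.344  0.085]
t [389.4 142.8] 16 [ 0.721 -0.375  0.085]
t [381.4 146.4] 15 [ 0.714 -0.352  0.085]
t [393.4 149.8] 16 [ 0.7   -0.383  0.085]
t [333.4 155.1] 17 [ 0.703 -0.221  0.085]
t [385.4 153.8] 16 [ 0.692 -0.359  0.
[... 825 characters left out ...]
] 5 [-0.175  0.917  0.085]
s [334.5  20.2] 13 [-0.124  0.891  0.085]
s [309.1  22.5] 16 [-0.204  0.803  0.085]
s [308.  240.1] 64 [ 0.617 -0.244  0.085]
s [316.4 242. ] 61 [ 0.639 -0.236  0.085]
s [324.8 244.3] 68 [ 0.66  -0.229  0.085]
s [333.4 246.6] 68 [ 0.683 -0.223  0.085]
s [342.  249.1] 67 [ 0.705 -0.217  0.085]
s [230.3 255.2] 33 [ 0.493 -0.399  0.085]
s [372.5 280.1] 185 [ 0.819 -0.252  0.085]
s [382.4 279.3] 183 [ 0.836 -0.236  0.085]
s [226.7 274.6] 73 [ 0.529 -0.448  0.085]
s [291.4 288.2] 82 [ 0.68  -0.385  0.085]
s [300.8 290.3] 83 [ 0.701 -0.376  0.085]
s [309.9 292.7] 87 [ 0.722 -0.369  0.085]
s [319.2 295.5] 87 [ 0.744 -0.362  0.085]
s [328.8 297.5] 84 [ 0.765 -0.354  0.085]
```

View pics/c1.png

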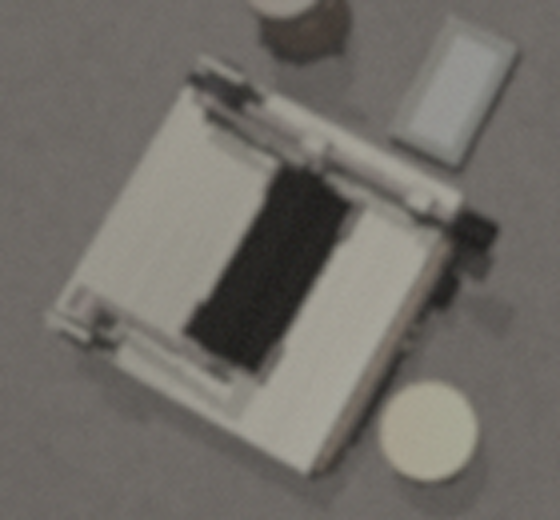

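View pics/c2.png

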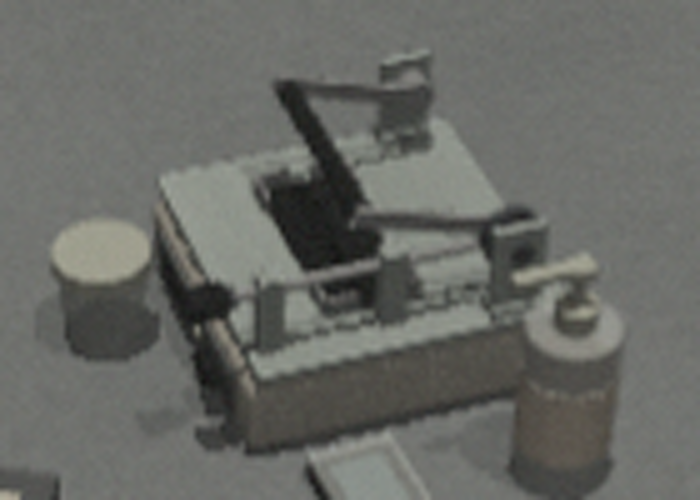

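The crops show the shaker's front facing lower right, with the knob at about top pixel (269,237) and the bail bar over the black mat. The bottle is by the rear on the knob side. Next I'll measure the shaker pose from depth.

```bash
python3 - <<'E'
from h import *
a,b=load("top2.png"),load("scene2.png")
for n,v in(("t",a),("s",b)):
    C=cloud(v); g=v[0].max(2).astype(int)
    reg=(np.hypot(C[...,0]-.5,C[...,1]-.1)<.19)
    m=reg&(abs(C[...,2]-.07)<.008)&((np.hypot(C[...,0]-.385,C[...,1]-.01)>.05))
    m=cv2.morphologyEx(m.astype(np.uint8),cv2.MORPH_OPEN,np.ones((3,3)))
    k,l,s,c=cv2.connectedComponentsWithStats(m); m=l==1+s[1:,4].argmax()
    P=C[m][:,:2].astype(np.float32); r=cv2.minAreaRect(P*1000); print(n,"plat",r,len(P),np.median(C[m][:,2]))
    d=reg&(g<75)&(C[...,2]>.125); P=C[d]; print("bar/high dark",len(P),P.mean(0).round(3) if len(P) else 0)
    if len(P):
        for q in P[::max(1,len(P)//25)]: print(q.round(3),end=' ')
        print()
o=onplane([(268.75,237)],.115,a); print("knob",o)
E
```

```text
t plat ((479.3735046386719, 103.82708740234375), (152.69326782226562, 182.8701171875), 55.31063461303711) 2534 0.07140945036943946
bar/high dark 367 [0.501 0.09  0.147]
[0.674 0.08  0.131] [0.606 0.133 0.133] [0.6   0.118 0.131] [0.539 0.068 0.151] [0.533 0.065 0.155] [0.529 0.064 0.15 ] [0.523 0.077 0.15 ] [0.517 0.072 0.155] [0.512 0.072 0.151] [ 0.502 -0.034  0.127] [0.506 0.082 0.154] [0.504 0.081 0.148] [ 0.492 -0.03   0.126] [0.498 0.091 0.15 ] [0.493 0.098 0.151] [0.489 0.104 0.148] [0.484 0.104 0.15 ] [0.479 0.106 0.154] [0.475 0.107 0.152] [0.47 0.11 0.15] [0.466 0.113 0.149] [0.461 0.114 0.155] [0.456 0.116 0.15 ] [0.451 0.118 0.153] [0.447 0.122 0.149] [0.443 0.125 0.154] [0.436 0.129 0.152] 
s plat ((446.945556640625, 99.37446594238281), (110.45050048828125, 132.57273864746094), 54.89083480834961) 735 0.07102014225203523
bar/high dark 293 [0.52  0.095 0.14 ]
[0.468 0.219 0.129] [0.436 0.132 0.149] [0.445 0.153 0.138] [0.442 0.124 0.149] [0.457 0.163 0.133] [0.447 0.123 0.148] [0.447 0.117 0.148] [0.461 0.113 0.148] [0.475 0.104 0.152] [0.481 0.101 0.15 ] [0.493 0.095 0.151] [0.5   0.095 0.147] [0.51  0.086 0.148] [0.519 0.078 0.151] [0.525 0.074 0.149] [0.535 0.065 0.151] [0.541 0.061 0.149] [0.545 0.056 0.143] [0.567 0.081 0.138] [0.551 0.053 0.144] [0.571 0.08  0.136] [0.59  0.11  0.126] [0.571 0.091 0.126] [0.626 0.12  0.125] [ 0.503 -0.036  0.131] [0.66  0.038 0.156] [ 0.505 -0.044  0.127] 
knob [[ 0.49910924 -0.03193193  0.115     ]]
```

Request:
apply_moves(targets=[[[0,0,0,7,1],[0,0,0,7,1],[0,0.5,0.5,7,1],[0.5,0.7,0.5,7,1],[0.5,0.7,0.5,7,1],[0.5,0.7,0.5,7,1],[0.5,0.7,0,7,1],[0.5,0.7,0,7,1]]])

```text
clock: 0.87
eef_pos: [0.2346, -0.321, 0.3297]
tool_rot: [0.81, 0.586, 0.0, 0.002]
ft_force: [1.4, 0.3, -0.7]
grip_width: 0.0854
grasp_force: 0.0
```

```bash
python3 -c "
from h import *
o=get_obs();print(o['joint_pos'],o['eef_pos'],R.from_quat(o['tool_rot']).as_matrix()[:,1])"
```

```text
[-9.39699039e-01  1.06000503e-02 -5.17399145e-02  1.50516466e+00
  1.08982150e-04  9.48557193e-01] [ 0.23464762 -0.32103176  0.32967479] [ 0.95002866 -0.31215068  0.00273827]
```

Request:
apply_moves(targets=[[[0.6,0.94,0.2,7,1],[0.6,0.94,0.2,7,1],[0.6,0.94,0.2,7,1],[0.6,0.94,0,7,1],[0.6,0.94,0,7,1],[0.6,0.94,0,7,1],[0.6,0.94,0,7,1],[0.6,0.94,0,7,1]]])

```text
clock: 1.53
eef_pos: [0.4125, -0.0404, 0.3505]
tool_rot: [0.439, 0.898, -0.0, 0.0]
ft_force: [0.6, -0.9, 0.6]
grip_width: 0.0856
grasp_force: 0.0
```

Request:
apply_moves(targets=[[[0.5,0.9,0,7,1],[0.5,0.9,0,7,1],[0.5,0.9,0,3.5,1],[0,0,0,0,1],[0,0,0,0,1]]])

```text
clock: 1.95
eef_pos: [0.4723, 0.0674, 0.3493]
tool_rot: [0.299, 0.954, -0.001, -0.001]
ft_force: [0.9, -0.3, -0.5]
grip_width: 0.0855
grasp_force: 0.0
```

```bash
python3 - <<'E'
from h import *
v=look("wrist","w1.png"); o=get_obs(); print(o['joint_pos'].round(2),o['eef_pos'],R.from_quat(o['tool_rot']).as_matrix()[:,1])
print("cam",v[4][1],v[4][0][:,2])
C=cloud(v); g=v[0].max(2)
m=(g<80)&(C[...,2]>.135)&(C[...,2]<.165)&(np.hypot(C[...,0]-.492,C[...,1]-.095)<.08)
P=C[m][:,:2]; r=cv2.minAreaRect((P*1000).astype(np.float32)); print(len(P),P.mean(0),r)
u,s,w=np.linalg.svd(P-P.mean(0),full_matrices=False); print(w[0])
E
```

```text
[ 0.14  0.17  0.18  1.58 -0.    0.75] [0.47180292 0.06605982 0.3496855 ] [ 0.57221035  0.82010522 -0.00165832]
cam [0.40717601 0.11414473 0.47506509] [ 0.25407681 -0.17969001 -0.95034545]
1363 [0.48845254 0.09821179] ((496.9154052734375, 109.74713897705078), (43.841392517089844, 139.86354064941406), 55.55450439453125)
[ 0.83847712 -0.5449368 ]
```

View pics/w1.png

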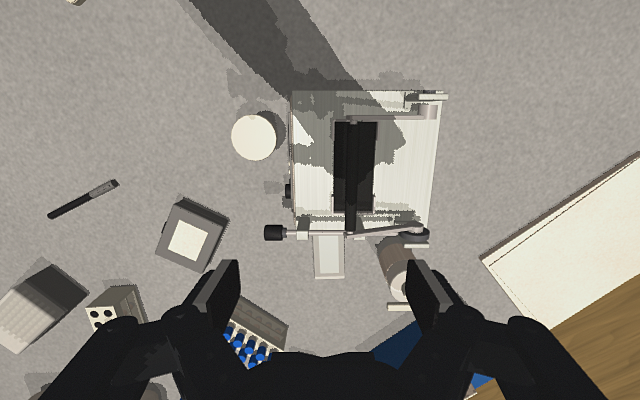

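The wrist view shows the knob at (273,232) and the bar as a vertical line near column 351, rows 122–230. The cup at (254,137) is clear of the front edge.

```bash
python3 - <<'E'
from h import *
v=load("w1.png"); C=cloud(v); g=v[0].max(2)
U,V=np.meshgrid(range(640),range(400))
m=(g<70)&(C[...,2]>.143)&(C[...,2]<.16)&(abs(U-351)<14)&(V>112)&(V<245)
P=C[m]; print(len(P),P.mean(0)); P=P[:,:2]
for k in range(3):
    c=P.mean(0); w=np.linalg.svd(P-c,full_matrices=False)[2]; e=(P-c)@w[1]; P=P[abs(e)<.008]
t=(P-c)@w[0]; print(len(P),w[0],np.degrees(np.arctan2(-w[0][0],w[0][1])),"mid",c+w[0]*(np.percentile(t,1)+np.percentile(t,99))/2,np.ptp(t),"spread",np.percentile(e,[2,50,98]))
# knob
k=(g<60)&(U>255)&(U<285)&(V>222)&(V<243); uv=np.c_[U[k],V[k]]; r=cv2.minAreaRect(uv.astype(np.float32)); print(r, onplane([r[0]],.118,v), np.median(C[k],0))
# platform front edge / left-right edges at z .07
for uv in ((293,95),(291,216),(443,95),(430,240)): print(uv,C[uv[1],uv[0]+4], onplane([uv],.07,v)[0])
E
```

```text
1288 [0.48608133 0.09914816 0.14953491]
1288 [ 0.82018326 -0.57210088] -124.89685660630252 mid [0.48911431 0.09703257] 0.13413736435220663 spread [-0.0069024   0.00016936  0.00627184]
((274.0, 232.0), (20.0, 14.0), 0.0) [[ 0.49763523 -0.02906528  0.118     ]] [ 0.49527515 -0.02818589  0.12422165]
(293, 95) [0.37247458 0.09649388 0.070125  ] [0.36946232 0.09217727 0.07      ]
(291, 216) [ 0.51107982 -0.01128475  0.05410432] [ 0.50374266 -0.01146265  0.07      ]
(443, 95) [0.47321686 0.23638812 0.13078953] [0.48188353 0.25367094 0.07      ]
(430, 240) [ 0.70486343  0.15089015 -0.00076757] [0.65708928 0.14038329 0.07      ]
```

Request:
apply_moves(targets=[[[0.43,0.77,-0.6,0,1],[0,0,-0.8,0,1],[0,0,-0.8,0,1],[0,0,-0.8,0,1],[0,0,-0.8,0,1],[0,0,-0.8,0,1],[0,0,-0.6,0,1],[0,0,0,0,1]]])

```text
clock: 2.67
eef_pos: [0.4844, 0.093, 0.1384]
tool_rot: [0.302, 0.953, -0.003, -0.004]
ft_force: [-1.4, -0.3, -0.4]
grip_width: 0.0852
grasp_force: 0.0
```

```bash
python3 - <<'E'
from h import *
v=look("wrist","w2.png"); o=get_obs(); print(o['joint_pos'].round(2),o['eef_pos'],R.from_quat(o['tool_rot']).as_matrix()[:,1])
C=cloud(v); g=v[0].max(2)
P=C[(g<70)&(C[...,2]>.14)&(C[...,2]<.156)&(np.hypot(C[...,0]-.489,C[...,1]-.0968)<.075)]
e=np.array([.572,.820]); f=np.array([-.82,.572]); q=P[:,:2]-[.489,.0968]
for y in range(-70,71,20):
    s=abs(q@f*1e3-y)<10; print(y,s.sum(),np.percentile(q[s]@e,[5,50,95]).round(4) if s.any() else 0)
E
```

```text
[ 0.19  0.31 -0.19  1.07 -0.    0.8 ] [0.48623906 0.09352038 0.14115407] [ 0.5757903   0.81758446 -0.00460312]
-70 0 0
-50 0 0
-30 651 [-0.0053  0.0002  0.0068]
-10 1393 [-0.0476  0.0006  0.038 ]
10 2182 [-0.0577  0.0005  0.0483]
30 1295 [-0.0053  0.0007  0.0068]
50 1528 [-0.0055  0.0006  0.0068]
70 246 [-0.0054  0.0006  0.0068]
```

```bash
python3 - <<'E'
import numpy as np
a=.314+np.linspace(0,2.24,17); x=-94.3*np.cos(a); z=94.3*np.sin(a)
d=np.diff(x)/40; e=np.diff(z)/40
print(np.c_[d*.572,d*.82,e].round(2).tolist())
E
```

```text
[[0.07, 0.1, 0.31], [0.09, 0.14, 0.29], [0.12, 0.17, 0.26], [0.14, 0.19, 0.23], [0.15, 0.22, 0.19], [0.17, 0.24, 0.15], [0.18, 0.25, 0.11], [0.18, 0.26, 0.07], [0.19, 0.27, 0.02], [0.19, 0.27, -0.02], [0.18, 0.26, -0.07], [0.18, 0.25, -0.11], [0.17, 0.24, -0.16], [0.15, 0.22, -0.2], [0.14, 0.19, -0.23], [0.12, 0.17, -0.26]]
```

Request:
apply_moves(targets=[[[0.07,0.08,0,0,1],[0,0,0,0,-1],[0,0,0,0,-1],[0,0,0,0,-1],[0,0,0,0,-1],[0,0,0,0,-1],[0,0,0,0,-1],[0,0,0,0,-1]]])

```text
clock: 3.38
eef_pos: [0.4899, 0.0962, 0.1435]
tool_rot: [0.301, 0.954, -0.003, -0.0]
ft_force: [-5.7, -8.6, 8.1]
grip_width: 0.0119
grasp_force: 58.4
```

Request:
apply_moves(targets=[[[0.07,0.1,0.31,0,-1],[0.09,0.14,0.29,0,-1],[0.12,0.17,0.26,0,-1],[0.14,0.19,0.23,0,-1],[0.15,0.22,0.19,0,-1],[0.17,0.24,0.15,0,-1],[0.18,0.25,0.11,0,-1],[0.18,0.26,0.07,0,-1]]])

```text
clock: 4.05
eef_pos: [0.5327, 0.1565, 0.211]
tool_rot: [0.302, 0.953, -0.005, -0.0]
ft_force: [-12.6, -12.3, 21.6]
grip_width: 0.0116
grasp_force: 61.3
```

Request:
apply_moves(targets=[[[0.19,0.27,-0.04,0,-1],[0.19,0.27,-0.06,0,-1],[0.18,0.26,-0.08,0,-1],[0.18,0.25,-0.11,0,-1],[0.17,0.24,-0.16,0,-1],[0.15,0.22,-0.2,0,-1],[0.14,0.19,-0.23,0,-1],[0.12,0.17,-0.26,0,-1]]])

```text
clock: 4.72
eef_pos: [0.5869, 0.235, 0.1629]
tool_rot: [0.301, 0.954, -0.002, -0.001]
ft_force: [-6.3, -6.5, 8.7]
grip_width: 0.0121
grasp_force: 69.4
```

Request:
apply_moves(targets=[[[0,0,0,0,-1],[0,0,0,0,-1]]])

```text
clock: 4.88
eef_pos: [0.5872, 0.2354, 0.162]
tool_rot: [0.301, 0.954, -0.002, -0.001]
ft_force: [-5.2, -4.1, 7.7]
grip_width: 0.0118
grasp_force: 69.2
```

Request:
apply_moves(targets=[[[-0.03,-0.04,0.03,0,-1],[0,0,0,0,-0.2],[0,0,0,0,-0.2],[0,0,0,0,-0.2],[0,0,0,0,-0.2],[0,0,0,0,-0.2]]])

```text
clock: 5.38
eef_pos: [0.5873, 0.2351, 0.1626]
tool_rot: [0.3, 0.954, 0.0, -0.0]
ft_force: [0.1, 0.4, 0.5]
grip_width: 0.034
grasp_force: 0.0
```

Request:
apply_moves(targets=[[[0,0,0.4,0,-0.2],[0,0,0.7,0,-0.2],[0,0,0.9,0,-0.2],[0,0,0.9,0,-0.2],[0,0,0.9,0,0.5],[0,0,0,0,1]]])

```text
clock: 5.88
eef_pos: [0.5897, 0.236, 0.3239]
tool_rot: [0.3, 0.954, 0.005, 0.006]
ft_force: [0.3, -0.0, 1.9]
grip_width: 0.0574
grasp_force: 0.0
```

```bash
python3 - <<'E'
from h import *
o=get_obs(); print(o['eef_pos'],o['joint_pos'].round(2))
v=look("top","top3.png")
cv2.imwrite("pics/c3.png",cv2.resize(v[0][150:310,140:300],(560,560),interpolation=2))
C=cloud(v);b=(C[...,2]>.13)&(C[...,2]<.19)&(v[0].max(2)<75)&(np.hypot(C[...,0]-.58,C[...,1]-.226)<.08)
print(b.sum(),C[b].mean(0) if b.any() else 0)
E
```

```text
[0.58967944 0.23600155 0.32385672] [0.38 0.51 0.59 1.64 0.   0.99]
356 [0.56664497 0.2323326  0.18213391]
```

View pics/c3.png

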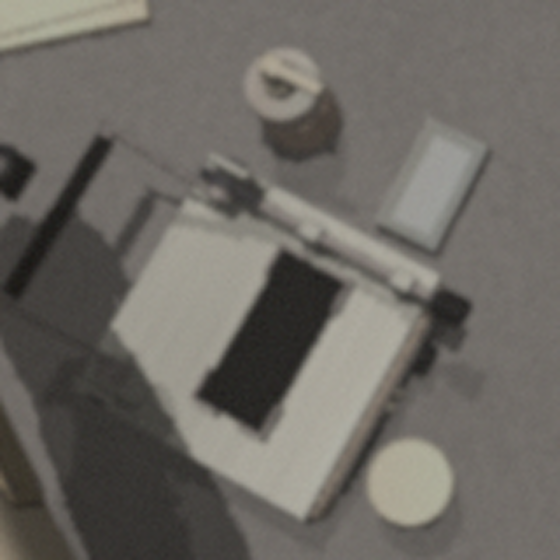

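The bail stands open by itself (bar at crop (60,215)), the nest mat is clear, and the bystanders haven't moved. Now to the rack.

Request:
apply_moves(targets=[[[0,-0.9,0,6.5,1],[0,-0.9,0,6.5,1],[0,-0.9,0,6.5,1],[0,-0.9,0,6.5,1],[0,-0.9,0,6.5,1],[0,-0.9,0,6.5,1],[0.1,-0.9,0,6.5,1],[0.2,-0.9,0,6.5,1]]])

```text
clock: 6.6
eef_pos: [0.5983, -0.0547, 0.314]
tool_rot: [-0.151, 0.989, 0.0, -0.001]
ft_force: [0.4, 1.2, 0.2]
grip_width: 0.0856
grasp_force: 0.0
```

Request:
apply_moves(targets=[[[0.2,-0.9,0,0,1],[0.2,-0.9,0,0,1],[0.2,-0.9,0,0,1],[0.2,-0.9,0,0,1],[0.2,-0.7,-0.5,0,1],[0.2,0,-0.5,0,1],[0,0,0,0,1],[0,0,0,0,1]]])

```text
clock: 7.27
eef_pos: [0.6461, -0.2248, 0.2716]
tool_rot: [-0.148, 0.989, 0.002, -0.003]
ft_force: [0.4, 0.5, 0.1]
grip_width: 0.0853
grasp_force: 0.0
```

```bash
cat > caps.py <<'E'
from h import *
import sys
v=look("wrist",sys.argv[1]); o=get_obs(); m=R.from_quat(o['tool_rot']).as_matrix()
print(o['eef_pos'].round(4),"yaw",np.degrees(np.arctan2(m[1,1],m[0,1])),"toolz",m[:,2].round(3),o['joint_pos'].round(2))
zt=float(sys.argv[2]); hsv=cv2.cvtColor(v[0],cv2.COLOR_BGR2HSV); C=cloud(v)
b=cv2.inRange(hsv,(100,130,50),(130,255,255))
b[(abs(C[...,2]-zt)>.012)]=0
b=cv2.morphologyEx(b,cv2.MORPH_OPEN,np.ones((3,3)))
k,l,s,c=cv2.connectedComponentsWithStats(b)
for i in range(1,k):
    if s[i,4]>40: print(c[i].round(0),s[i,4],onplane([c[i]],zt,v)[0][:2].round(4), np.median(C[l==i],0).round(3))
E
python3 caps.py w3.png 0.086
python3 - <<'E'
from h import *
v=load("top3.png"); print("mat",onplane([(217.7,247.1)],.072,v))
E
```

```text
[ 0.6467 -0.2244  0.2739] yaw 107.05521005863396 toolz [-0.003  0.001 -1.   ] [-0.33  0.64  0.69  1.62  0.   -0.63]
[128.   9.] 362 [ 0.5368 -0.4455] [ 0.537 -0.446  0.086]
[308. 154.] 170 [ 0.6168 -0.2482] [ 0.617 -0.248  0.086]
[330. 154.] 178 [ 0.6101 -0.2256] [ 0.61  -0.226  0.086]
[191. 170.] 199 [ 0.6704 -0.3658] [ 0.67  -0.366  0.086]
[170. 171.] 214 [ 0.6783 -0.3878] [ 0.679 -0.388  0.086]
[309. 175.] 169 [ 0.6384 -0.2416] [ 0.638 -0.241  0.086]
[330. 175.] 167 [ 0.6317 -0.2191] [ 0.632 -0.219  0.086]
[195. 190.] 201 [ 0.6919 -0.3582] [ 0.693 -0.359  0.085]
[173. 191.] 201 [ 0.6998 -0.3808] [ 0.7   -0.381  0.086]
[309. 195.] 163 [ 0.66  -0.235] [ 0.66  -0.235  0.086]
[330. 195.] 162 [ 0.6532 -0.2123] [ 0.653 -0.212  0.086]
[178. 210.] 199 [ 0.7209 -0.3731] [ 0.721 -0.374  0.085]
[198. 209.] 178 [ 0.7133 -0.3514] [ 0.714 -0.352  0.085]
[309. 214.] 160 [ 0.682  -0.2284] [ 0.682 -0.228  0.086]
[330. 214.] 165 [ 0.6747 -0.206 ] [ 0.675 -0.206  0.086]
[201. 228.] 178 [ 0.7347 -0.3434] [ 0.735 -0.344  0.085]
[181. 229.] 189 [ 0.7427 -0.3656] [ 0.743 -0.366  0.085]
[309. 232.] 163 [
[... 171 characters left out ...]
 0.7561 -0.336 ] [ 0.757 -0.336  0.085]
[305. 299.] 295 [ 0.793 -0.202] [ 0.798 -0.201  0.085]
[285. 296.] 159 [ 0.7974 -0.2271] [ 0.798 -0.227  0.085]
[268. 302.] 149 [ 0.8114 -0.2449] [ 0.812 -0.245  0.085]
[252. 307.] 150 [ 0.8253 -0.2627] [ 0.826 -0.263  0.085]
[292. 311.] 148 [ 0.8158 -0.2125] [ 0.816 -0.212  0.085]
[237. 313.] 135 [ 0.8394 -0.2796] [ 0.84  -0.28   0.085]
[276. 316.] 145 [ 0.8297 -0.2305] [ 0.831 -0.23   0.085]
[260. 322.] 147 [ 0.8439 -0.2479] [ 0.845 -0.248  0.085]
[245. 327.] 153 [ 0.8576 -0.2656] [ 0.859 -0.266  0.085]
[388. 357.] 455 [ 0.8501 -0.0676] [ 0.853 -0.064  0.084]
[486. 387.] 596 [0.8618 0.0874] [0.863 0.089 0.085]
mat [[0.49490142 0.10494454 0.072     ]]
```

View pics/w3.png

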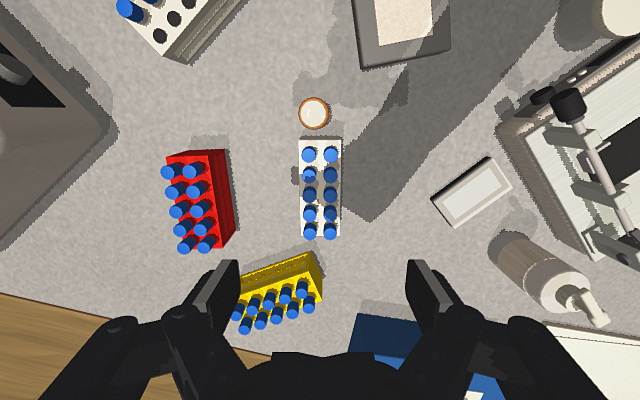

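The full white rack is at (319,190) and the reagent at (314,113) is off its end; the coloured racks are decoys. I'll descend onto the rack.

Request:
apply_moves(targets=[[[0.25,0.02,-0.8,0,1],[0,0,-0.8,0,1],[0,0,-0.8,0,1],[0,0,-0.8,0,1],[0,0,-0.7,0,1],[0,0,-0.5,0,1],[0,0,0,0,1],[0,0,0,0,1]]])

```text
clock: 7.98
eef_pos: [0.6571, -0.223, 0.0996]
tool_rot: [-0.149, 0.989, 0.0, -0.0]
ft_force: [0.5, 0.2, 0.0]
grip_width: 0.0854
grasp_force: 0.0
```

Request:
apply_moves(targets=[[[0,0,-0.6,0,1],[0,0,-0.55,0,1],[0,0,0,0,1],[0,0,0,0,0],[0,0,0,0,-1],[0,0,0,0,-1],[0,0,0,0,-1],[0,0,0,0,-1]]])

```text
clock: 8.65
eef_pos: [0.6593, -0.2249, 0.0565]
tool_rot: [-0.148, 0.989, -0.001, 0.003]
ft_force: [-0.6, 1.1, 6.2]
grip_width: 0.0489
grasp_force: 65.6
```

Request:
apply_moves(targets=[[[0,0,0,0,-1],[0,0,0,0,-1],[0,0,0.2,0,-1],[0,0,0.5,0,-1],[0,0,0.5,0,-1],[0,0,0.5,0,-1]]])

```text
clock: 9.15
eef_pos: [0.6566, -0.2243, 0.1216]
tool_rot: [-0.148, 0.989, 0.0, -0.001]
ft_force: [0.7, 0.4, -3.0]
grip_width: 0.0487
grasp_force: 64.6
```

Request:
apply_moves(targets=[[[0,0,0.7,0,-1],[0,0,0.8,0,-1],[0,0,0.8,0,-1],[0,0.2,0.8,-2,-1],[-0.2,0.4,0.6,-4,-1],[-0.3,0.6,0.4,-4,-1],[-0.35,0.7,0,-4,-1],[-0.35,0.7,0,-4,-1]]])

```text
clock: 9.82
eef_pos: [0.6091, -0.12, 0.2871]
tool_rot: [0.011, 1.0, -0.0, 0.002]
ft_force: [0.3, 0.3, -2.6]
grip_width: 0.049
grasp_force: 64.7
```

Request:
apply_moves(targets=[[[-0.35,0.7,0,-4,-1],[-0.35,0.7,0,-4,-1],[-0.35,0.7,0,-4,-1],[-0.35,0.7,0,-4,-1],[-0.35,0.7,0,-4,-1],[-0.35,0.7,0,-4,-1],[-0.35,0.7,0,-4,-1],[-0.3,0.6,0,-4,-1]]])

```text
clock: 10.48
eef_pos: [0.4977, 0.1011, 0.2855]
tool_rot: [0.285, 0.958, 0.0, -0.0]
ft_force: [-0.6, 0.7, -3.0]
grip_width: 0.0484
grasp_force: 64.6
```

Request:
apply_moves(targets=[[[-0.2,0.4,0,-2,-1],[-0.1,0.1,0,0,-1],[0,0,0,0,-1],[0,0,0,0,-1]]])

```text
clock: 10.82
eef_pos: [0.4873, 0.1192, 0.2853]
tool_rot: [0.3, 0.954, -0.0, 0.0]
ft_force: [0.2, 0.8, -2.5]
grip_width: 0.0489
grasp_force: 64.6
```

```bash
python3 caps.py w4.png 0.31
```

```text
[0.4876 0.1189 0.2852] yaw 55.00448269945194 toolz [ 0.001 -0.001 -1.   ] [ 0.24  0.23  0.09  1.43 -0.    0.85]
[290. 204.] 1793 [0.4422 0.1373] [0.441 0.138 0.315]
[355. 204.] 1798 [0.4558 0.1568] [0.454 0.157 0.315]
[350. 292.] 4130 [0.4866 0.1348] [0.487 0.136 0.314]
[294. 292.] 4114 [0.4733 0.1159] [0.474 0.117 0.314]
```

```bash
python3 - <<'E'
from h import *
v=load("w4.png"); C=cloud(v); hsv=cv2.cvtColor(v[0],cv2.COLOR_BGR2HSV)
b=cv2.inRange(hsv,(100,130,50),(130,255,255)); 
for (x0,x1,y0,y1) in ((255,322,170,240),(322,395,170,240),(255,322,250,335),(322,395,250,335)):
    Q=C[y0:y1,x0:x1][b[y0:y1,x0:x1]>0]; zt=np.percentile(Q[:,2],90); Q=Q[Q[:,2]>zt-.004]
    if len(Q): (c,r)=cv2.minEnclosingCircle((Q[:,:2]*1000).astype(np.float32)); print(zt,len(Q),c,r,Q.mean(0))
# all white+blue pts at rack top, extents along f
T=np.array([.4876,.1189]); e=np.array([.574,.819]); f=np.array([-.819,.574])
m=(C[...,2]>.27)&(C[...,2]<.296)&(v[0].min(2)>110); Q=C[m][:,:2]-T
print(m.sum(),np.percentile(Q@f,[1,50,99]),np.percentile(Q@e,[1,50,99]))
E
```

```text
0.3156153139258229 1491 (434.01861572265625, 148.20367431640625) 21.70540428161621 [0.4419768  0.13770152 0.3154512 ]
0.3156914062217827 1486 (442.8836669921875, 160.81190490722656) 21.66476058959961 [0.45542358 0.15685479 0.31543291]
0.3154609443584968 2309 (454.7471923828125, 136.18328857421875) 44.50312423706055 [0.46957919 0.11835138 0.3151205 ]
0.31547753588115285 2304 (461.4747619628906, 146.64459228515625) 44.145790100097656 [0.48309289 0.1374919  0.31506432]
2092 [-0.04472196 -0.01015429  0.06081992] [-0.02371649  0.00334448  0.02582165]
```

View pics/w4.png

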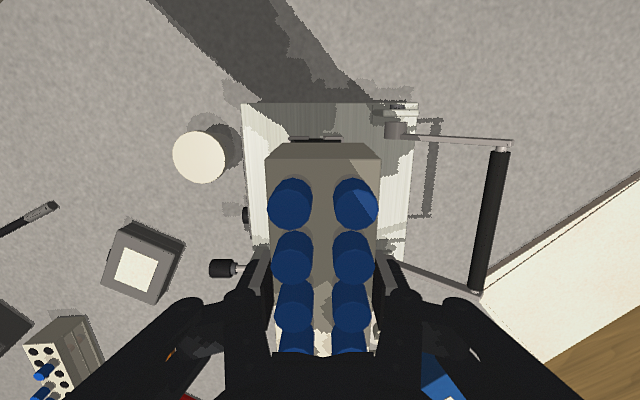

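Request:
apply_moves(targets=[[[0.1,-0.2,0,0,-1],[0.12,-0.2,-0.3,0,-1],[0,0,-0.6,0,-1],[0,0,-0.7,0,-1],[0,0,-0.7,0,-1],[0,0,-0.6,0,-1],[0,0,-0.4,0,-1],[0,0,0,0,-1]]])

```text
clock: 11.53
eef_pos: [0.4938, 0.1013, 0.1488]
tool_rot: [0.302, 0.953, -0.002, -0.004]
ft_force: [-0.5, 0.0, -2.1]
grip_width: 0.0483
grasp_force: 64.5
```

Request:
apply_moves(targets=[[[0,0,0,0,-1],[0,0,0,0,-1]]])

```text
clock: 11.7
eef_pos: [0.4973, 0.1029, 0.154]
tool_rot: [0.301, 0.954, 0.0, 0.001]
ft_force: [-0.4, -0.2, -1.5]
grip_width: 0.0487
grasp_force: 64.5
```

```bash
python3 - <<'E'
from h import *
v=look("wrist","w5.png"); o=get_obs(); m=R.from_quat(o['tool_rot']).as_matrix(); print(o['eef_pos'],np.degrees(np.arctan2(m[1,1],m[0,1])))
C=cloud(v); T=o['eef_pos'][:2]; e=np.array([.572,.820]); f=np.array([-.820,.572]); N=np.array([.4948,.1047])
m=(C[...,2]>.135)&(C[...,2]<.165)&(v[0].min(2)>60); hsv=cv2.cvtColor(v[0],cv2.COLOR_BGR2HSV); m&=hsv[...,1]<70
Q=C[m][:,:2]-N; s=Q@f>.04; Q=Q[s]; print(len(Q),np.percentile(Q@f,[1,50,99,99.8]),np.percentile(Q@e,[.5,1,50,99,99.5]))
a=cv2.resize(v[0][80:300,200:470],(800,652))[:600]; cv2.imwrite("pics/c5.png",a)
E
```

```text
[0.49761178 0.10320783 0.15449379] 54.96133977395843
5652 [0.04103449 0.05618154 0.07203217 0.07206421] [-0.02344315 -0.02318145  0.0096163   0.12446474  0.1251376 ]
```

View pics/c5.png

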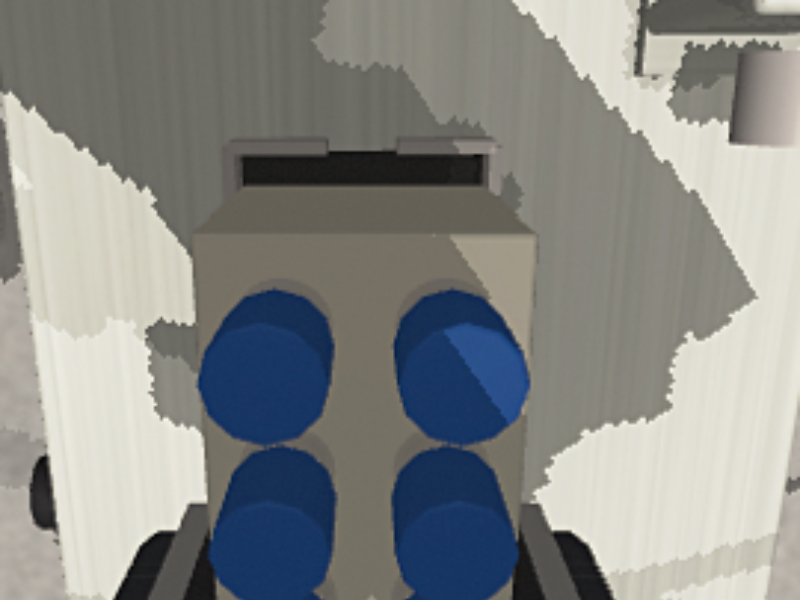

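The view shows the nest's far corner angles with inner corners at crop (243,153) and (484,153). The rack's top end edge runs (195,234)–(535,234) and its lower end edge is at row 186. I'll compare these by casting rays.

```bash
python3 - <<'E'
from h import *
v=load("w5.png"); s=800/270; e=np.array([.5735,.819]); f=np.array([-.819,.5735]); N=np.array([.4948,.1047])
for n,uv,z in (("cornerL",(243,153),.083),("cornerR",(484,153),.083),("mat far",(360,153),.083),("topL",(195,234),.158),("topR",(535,234),.158),("botmid",(360,186),.098)):
    q=onplane([(200+uv[0]/s,80+uv[1]/s)],z,v)[0][:2]-N; print(n,"e %.4f f %.4f"%(q@e,q@f))
E
```

```text
cornerL e -0.0257 f 0.0632
cornerR e 0.0281 f 0.0630
mat far e 0.0004 f 0.0631
topL e -0.0229 f 0.0574
topR e 0.0255 f 0.0573
botmid e 0.0005 f 0.0575
```

Request:
apply_moves(targets=[[[-0.05,0.03,0,0,-1],[0,0,-0.2,0,-1],[0,0,-0.2,0,-1],[0,0,-0.1,0,-1],[0,0,-0.1,0,-1],[0,0,0,0,-1]]])

```text
clock: 12.25
eef_pos: [0.4936, 0.1048, 0.1287]
tool_rot: [0.3, 0.954, -0.0, -0.0]
ft_force: [0.2, -0.0, -1.7]
grip_width: 0.0487
grasp_force: 64.7
```

Request:
apply_moves(targets=[[[0,0,0,0,-1]]])

```text
clock: 12.33
eef_pos: [0.4938, 0.1048, 0.1287]
tool_rot: [0.301, 0.954, -0.0, -0.0]
ft_force: [-0.8, 0.0, -1.4]
grip_width: 0.0483
grasp_force: 64.7
```

Request:
apply_moves(targets=[[[0,0,-0.05,0,-1],[0,0,0,0,-1],[0,0,0,0,0.6],[0,0,0,0,0.6],[0,0,0,0,0.6],[0,0,0,0,0.6]]])

```text
clock: 12.83
eef_pos: [0.4942, 0.1049, 0.1269]
tool_rot: [0.301, 0.954, 0.0, 0.0]
ft_force: [0.2, -0.2, 0.5]
grip_width: 0.0683
grasp_force: 0.0
```

Request:
apply_moves(targets=[[[0,0,0.3,0,0.6],[0,0,0.5,0,0.6],[0,0,0.8,0,0.6],[0,0,0.9,0,0.6],[0,0,0.9,0,0.6],[0,0,0.6,0,0.6],[0,0,0,0,0.6]]])

```text
clock: 13.42
eef_pos: [0.4969, 0.1054, 0.293]
tool_rot: [0.301, 0.954, 0.003, 0.005]
ft_force: [0.2, 0.8, 0.4]
grip_width: 0.0682
grasp_force: 0.0
```

```bash
python3 caps.py w6.png 0.158; python3 - <<'E'
from h import *
v=look("top"); hsv=cv2.cvtColor(v[0],cv2.COLOR_BGR2HSV); C=cloud(v); b=cv2.inRange(hsv,(100,130,50),(130,255,255))>0
q=b&(np.hypot(C[...,0]-.495,C[...,1]-.105)<.09); print(q.sum(),C[q].mean(0))
E
```

```text
[0.4959 0.1052 0.2901] yaw 55.015100525687274 toolz [ 0.007  0.002 -1.   ] [0.21 0.24 0.11 1.43 0.   0.82]
[332. 144.] 248 [0.4619 0.1427] [0.462 0.143 0.158]
[306. 144.] 239 [0.4484 0.1235] [0.448 0.124 0.158]
[306. 169.] 237 [0.467  0.1107] [0.467 0.111 0.158]
[332. 169.] 234 [0.4803 0.1298] [0.48  0.13  0.158]
[307. 193.] 233 [0.4853 0.0976] [0.485 0.097 0.158]
[331. 193.] 237 [0.4987 0.1168] [0.499 0.117 0.158]
[307. 215.] 228 [0.5038 0.0848] [0.504 0.084 0.158]
[331. 215.] 227 [0.5172 0.1037] [0.517 0.103 0.158]
[307. 236.] 226 [0.5219 0.0719] [0.522 0.071 0.158]
[331. 236.] 225 [0.5354 0.0911] [0.536 0.091 0.158]
99 [0.49661119 0.09877977 0.16660236]
```

The rack is seated, with all caps at 158 mm. Next I'll go above the knob with a 90° turn.

Request:
apply_moves(targets=[[[0,-0.3,0,7,1],[0,-0.5,0,7,1],[0,-0.5,0,7,1],[0,-0.5,0,7,1],[0,-0.5,0,7,1],[0,-0.5,0,7,1],[0,-0.5,0,7,1],[0,-0.1,0,7,1]]])

```text
clock: 14.18
eef_pos: [0.4929, -0.0336, 0.2846]
tool_rot: [-0.184, 0.983, -0.0, -0.002]
ft_force: [-0.0, 0.7, -0.3]
grip_width: 0.0853
grasp_force: 0.0
```

Request:
apply_moves(targets=[[[0,0,-0.4,7,1],[0,0,-0.4,7,1],[0,0,-0.4,7,1],[0,0,-0.4,7,1],[0,0,0,6,1],[0,0,0,0,1],[0,0,0,0,1]]])

```text
clock: 14.77
eef_pos: [0.4932, -0.0311, 0.2214]
tool_rot: [-0.461, 0.888, 0.001, -0.001]
ft_force: [0.5, 0.0, 0.8]
grip_width: 0.0852
grasp_force: 0.0
```

```bash
python3 - <<'E'
from h import *
v=look("wrist","w7.png"); o=get_obs(); m=R.from_quat(o['tool_rot']).as_matrix(); print(o['eef_pos'],np.degrees(np.arctan2(m[1,1],m[0,1])),o['joint_pos'].round(2))
C=cloud(v); g=v[0].max(2); K=np.array([.497,-.030]); e=np.array([.5735,.819]); f=np.array([-.819,.5735])
k=(g<80)&(np.hypot(C[...,0]-K[0],C[...,1]-K[1])<.03)&(C[...,2]>.10)&(C[...,2]<.135)
Q=C[k]; q=Q[:,:2]-K; print(k.sum(),Q.mean(0),np.percentile(q@e,[1,50,99]),np.percentile(q@f,[1,50,99]),Q[:,2].max())
E
```

```text
[ 0.49364475 -0.0311493   0.22206785] 144.87161337251368 [-0.06  0.24 -0.06  1.27  0.   -1.02]
861 [ 0.49774373 -0.0315997   0.12222111] [-0.01190927 -0.00152072  0.01649305] [-0.01205094 -0.00163556  0.00921233] 0.12788193125053657
```

Request:
apply_moves(targets=[[[0.1,0,-0.4,0,1],[0,0,-0.7,0,1],[0,0,-0.7,0,1],[0,0,-0.6,0,1],[0,0,-0.3,0,1],[0,0,0,0,1],[0,0,0,0,1]]])

```text
clock: 15.4
eef_pos: [0.4979, -0.0312, 0.1148]
tool_rot: [-0.461, 0.887, 0.0, -0.0]
ft_force: [0.1, -0.2, 1.1]
grip_width: 0.0854
grasp_force: 0.0
```

Request:
apply_moves(targets=[[[0,0,0,0,0],[0,0,0,0,-1],[0,0,0,0,-1],[0,0,0,0,-1],[0,0,0,0,-1],[0,0,0,0,-1],[0,0,0,0,-1],[0,0,0,0,-1]]])

```text
clock: 16.07
eef_pos: [0.4984, -0.0312, 0.1156]
tool_rot: [-0.462, 0.887, -0.0, 0.001]
ft_force: [-1.2, -0.2, 5.7]
grip_width: 0.0199
grasp_force: 58.6
```

Request:
apply_moves(targets=[[[-0.04,-0.06,0,0,-1],[-0.04,-0.06,0,0,-1],[-0.04,-0.06,0,0,-1],[-0.04,-0.06,0,0,-1],[-0.04,-0.06,0,0,-1],[-0.03,-0.04,0,0,-1],[0,0,0,0,-1],[0,0,0,0,-1]]])

```text
clock: 16.73
eef_pos: [0.4907, -0.0423, 0.1159]
tool_rot: [-0.463, 0.886, 0.001, 0.003]
ft_force: [2.0, 7.0, 4.0]
grip_width: 0.0199
grasp_force: 59.5
```

Request:
apply_moves(targets=[[[-0.03,-0.04,0,0,-1],[-0.02,-0.03,0,0,-1],[0,0,0,0,-1],[0,0,0,0,-1],[0,0,0,0,-1]]])

```text
clock: 17.15
eef_pos: [0.4898, -0.0437, 0.1159]
tool_rot: [-0.463, 0.886, 0.002, 0.005]
ft_force: [4.4, 12.6, 2.2]
grip_width: 0.0204
grasp_force: 59.1
```

Request:
apply_moves(targets=[[[0,0,0,0,-1],[0,0,0,0,-1],[0,0,0,0,1],[0,0,0,0,1],[0,0,0,0,1],[0,0,0,0,1],[0,0,0,0,1],[0,0,0,0,1]]])

```text
clock: 17.82
eef_pos: [0.4866, -0.0479, 0.1147]
tool_rot: [-0.462, 0.887, 0.0, -0.0]
ft_force: [0.1, -0.5, -0.7]
grip_width: 0.0851
grasp_force: 0.0
```

Request:
apply_moves(targets=[[[0,0,0.3,0,1],[0,0,0.6,0,1],[0,0,0.8,0,1],[0,-0.2,0.8,0,1],[0,-0.5,0.8,0,1],[0,-0.5,0.3,0,1],[0,0,0,0,1],[0,0,0,0,1]]])

```text
clock: 18.48
eef_pos: [0.4871, -0.0964, 0.2596]
tool_rot: [-0.461, 0.887, -0.001, 0.001]
ft_force: [-0.6, 0.1, -1.7]
grip_width: 0.0849
grasp_force: 0.0
```

```bash
python3 - <<'E'
from h import *
v=look("scene","scene9.png"); t=look("top","top9.png")
a=cv2.resize(v[0][110:210,280:420],(700,500),interpolation=2); cv2.imwrite("pics/c9.png",a)
C=cloud(t); g=t[0].max(2); N=np.array([.4948,.1047]); e=np.array([.5735,.819]); f=np.array([-.819,.5735])
m=(C[...,2]>.155)&(C[...,2]<.19)&(np.hypot(C[...,0]-N[0],C[...,1]-N[1])<.09)&(g<70); Q=C[m]
print(m.sum(),Q.mean(0),np.median((Q[:,:2]-N)@e))
K=np.array([.497,-.030]); k=(g<80)&(np.hypot(C[...,0]-K[0],C[...,1]-K[1])<.035)&(C[...,2]>.105)&(C[...,2]<.14); print("knob",C[k].mean(0))
k=(load("top2.png")[0].max(2)<80)&(np.hypot(*(cloud(load("top2.png"))[...,:2]-K).transpose(2,0,1))<.035)&(cloud(load("top2.png"))[...,2]>.105); print("before",cloud(load("top2.png"))[k].mean(0))
E
```

```text
263 [0.49244964 0.10279235 0.17024649] -0.0031368886527461427
knob [nan nan nan]
before [ 0.49674689 -0.02973869  0.12285517]<stdin>:7: RuntimeWarning: Mean of empty slice.
  ret = um.true_divide(
```

View pics/c9.png

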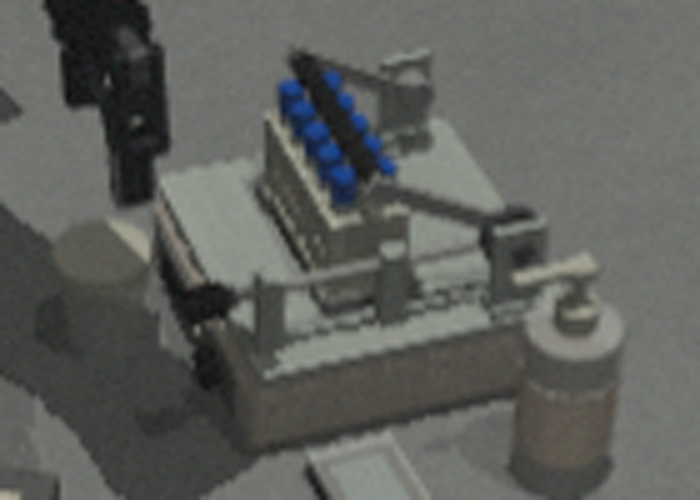

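The bail lies shut across the caps, the rack stands in the nest, and the knob is at the same pixel as before, (210,300). The gripper is clear, so I'm handing in.

```bash
python3 -c "
from workcell import order
print(order.job_done())"
```

```text
the job is handed in; nothing more can be done
None
```

The job is handed in with no verdict returned; my last picture shows the full rack standing in the nest, the bail shut on its caps, the knob back home and the gripper clear.

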